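Take the lens off the bench inspection camera and rack it

TASK

Take the lens off the inspection camera: push its red release button in until it clicks and stays in, turn the lens anticlockwise (seen from above) until it comes up against its stop, and lift it straight off. Then stand the lens rear end down, seated flat, in the free seat of the lens rack. Handle the lens and its mount gently, never forcing or dropping it, and leave the other things on the bench where they are.

Things in the scene. Friction and masses are not known exactly. Their poses are not given: they have to be found in the camera images.
- camera: Black camera standing on its back on a dark steel plate (168 x 156 mm, 8 mm thick, screwed down, fixed), its grey front face and lens mount upward. Origin at bench level under the mount axis; z up; the release button is on its -x side. The housing covers x -78 to +50 mm, y -52 to +52 mm; the face is 80 mm above the bench.
- mount_face (a point): Centre of the lens mount, on its axis in the plane of the camera's face, with the camera's axes. Button latched, the lens turns anticlockwise seen from above by 60 to 85 degrees (the bayonet ring inside is adjustable) to a firm stop. Only over the last 9 degrees before the stop do its lugs clear the mount's claws so that it lifts; before that, lifting snags after 1 mm.
- button_top (a point): Centre of the top of the round red release button (16 mm across), which stands 11 mm above the camera's face, 52 mm from the mount axis towards the camera's -x; it moves down with the button.
- release_button (a joint): How far the button is pushed in: 0 out, 0.0055 m fully in, on its stop. It resists with about 3 N at first; pushed past about 3.5 mm it snaps fully in and stays in by itself (let go earlier it springs back out). Its red cap is soft (another 1 mm per 4 N). While it is out its 5 mm lock pin stands in the slot of the lens flange and the lens cannot turn.
- lens: Round lens, black ribbed rubber grip, yellow band, about 0.26 kg, loose. Origin on its axis at the underside of its steel flange; z along the axis to the front glass, -x to the flange's slotted ear (reaches 37 mm out). Flange 57 mm across, 5 mm thick; neck (36 mm) and two lugs (47 mm across) go 9.5 mm below it. Locked on the camera: origin at mount_face, axes as the camera's.
- lens_grip (a point): Point on the lens axis 33 mm above the flange's underside, where it is well gripped: the barrel is 46 mm in diameter from 5 to 52 mm above the underside. Two sprung balls in the mount make the lens drag (about 0.3 N m) over the first 40 to 60 degrees of its turn, so a light grip slips; the last part is free up to the stop.
- lens_rack: White block, 90 x 190 mm, on a rubber foot, fixed; its top is 32 mm above the bench. Two round seats lie side by side 94 mm apart along its y; that on the -y side holds another, shorter lens with a blue band (35 mm above the block), that on the +y side is free. The origin is at bench level under the block's middle.
- free_seat (a point): Centre of the mouth of the free seat, in the plane of the rack's top: a hole 51 mm in diameter and 14 mm deep, with the mouth bevelled by 1.5 mm. A seated lens has its flange flat on the top of the rack, its origin at this point, any way round.
- swab_tube: Clear tube of cotton swabs, 43 mm in diameter, 78 mm high, standing; to be left alone. Origin under its middle.
- white_jar: White jar, 37 mm in diameter, 38 mm high; to be left alone. Origin under its middle.
- loupe: Black loupe, 35 mm in diameter, 34 mm high; to be left alone. Origin under its middle.
- brush: Flat brush with wooden handle, 144 mm long; to be left alone. Origin under its middle.
- dial_indicator: Dial indicator lying on its back, 104 mm long; to be left alone. Origin under its middle.
- ink_bottle: Blue bottle with black cap, 36 mm in diameter, 58 mm high; to be left alone. Origin under its middle.
Things that resemble listed ones, but are neither listed nor needed, are in the scene too. Leave any purple look-alike of the lens alone.

How it is judged:
On the way, in this order (a step that is already met when the one before it is completed fails the run):
1. the release button is pushed in and latched, with the lens still fully on its mount (value of joint release_button above 0.0045 m and contact force between the fingers and release_button below 0.1 N and distance between lens and mount_face below 0.004 m), for 0.2 s.
2. the lens, still on its mount, is turned at least 48 degrees (angle between the x axis of lens and the x axis of camera, either way round above 0.84 rad and distance between lens and mount_face below 0.005 m), for 0.1 s.
3. the lens is lifted clear, upright, over its mount (z of lens in the frame of mount_face above 0.02 m and horizontal distance between lens and mount_face below 0.03 m and angle between lens's own z axis and vertical below 0.2 rad), for 0.1 s.
At the end, for the whole second after the job is handed in: The lens stands upright and at rest in the rack's free seat, its flange flat on the rack's top (origin within 4 mm sideways and 2 to 3 mm in height of the seat's centre, tilt under 0.06 rad), let go of; the release button is still in (over 4 mm) (horizontal distance between lens and free_seat below 0.004 m and z of lens in the frame of free_seat between -0.003 and 0.002 m and angle between lens's own z axis and vertical below 0.06 rad and linear speed of lens below 0.02 m/s and contact force between the fingers and lens below 0.1 N and value of joint release_button above 0.004 m); the robot touches nothing.
It fails at once if the lens is forced against the camera's mount (over 35 N between them; at rest the sprung balls make about 20) (contact force between lens and camera above 35 N).
It fails at once if the release button is pushed with over 25 N (contact force between the fingers and release_button above 25 N).
It fails at once if the lens is dropped or rammed into the rack (over 40 N between them) (contact force between lens and lens_rack above 40 N).
It fails at once if the lens is tipped over (more than 0.6 rad) (angle between lens's own z axis and vertical above 0.6 rad).
It fails at once if another thing on the bench is shifted by more than 25 mm (distance of any of swab_tube, white_jar, loupe, brush, dial_indicator, ink_bottle from where it was at the start of the episode above 0.025 m).
It also fails if it takes over 72 s, if anything falls off the work surface, if the arm or the gripper's body presses on something with over 40 N, if the wrist force passes 120 N, or if a joint passes its speed limit or range.

ROBOT

A 7-joint arm with a two-finger parallel gripper is mounted at the origin on a cart in front of the work surface, level with it; the furniture and walls round the work are solid. World frame = base frame: x ahead of the robot, y to its left, z up, the work surface at z = 0. Lengths are in m, angles in rad, forces in N, time in s.
With the tool pointing down it reaches from about 0.4 to 0.85 m from the base axis. Payload 4.5 kg.
Tool frame: the origin (TCP) lies on the centre line of the jaws, within the pads' length; the fingertips stand r.tip_reach ahead of it and the grasp point (between the pads) lies 3 mm ahead of it (r.tip_reach is the distance from the TCP to the fingertips, in m); z points along the fingers, y is the line along which they close (so a half turn about z gives the same grasp; the last joint's range is limited). The gripper opens to 88 mm and grips with 3 to 60 N. Pads are 18 mm wide; open, the fingers measure 123 mm over their backs; the gripper's body (75 mm by 187 mm) begins 45 mm behind the grasp point.
Start: joints at [-1.209, 0.689, -0.195, 1.565, 0.157, 0.902, -0.215], TCP at [0.201, 0.592, 0.261] pointing down, gripper open.
Joint ranges: [-3.01, 3.01], [-0.46, 2.08], [-1.47, 1.51], [0.13, 2.56], [-1, 4.14], [0.04, 2.09], [-2.66, 2.66]. Speed limits (rad/s): [2.57, 2.57, 3.14, 3.14, 3.14, 3.14, 3.14].

INTERFACE

Orientations are given as a unit quaternion [x, y, z, w].
In Python, from plant import readout, eyes, ticket, r gives the robot as it stands. The module is installed in compiled form; this text tells all that it offers.
- The arm moves only by the tool carry_out, never from a script. Its argument "motion" is a list that holds one entry, the list of rows, each a list of 7 numbers: the shift along the tool's x, y, z in mm, then the turn, a rotation vector about the tool's x, y, z in rad, then the opening in per cent of the stroke, from 0 (shut) to 100 (fully open). In form: [[[dx, dy, dz, ax, ay, az, claw], ...]]. A call has 1 to 8 rows; each row shifts and turns the commanded pose from where the row before left it, along the tool's axes as they then stand; what a row does not reach is not made up. A row lasts 1/10 s, in which the tool goes at most 50 mm and 8.59 degrees, less where a joint would pass 70% of its speed; a pose out of reach is approached as far as the arm can. A call is refused whole if a number of a shift passes 50 or a number of a turn 0.15, either way. A call with a gripper value outside its range is refused whole. The fingers move at their own pace and stop on an object; "squeeze" is the grip in N (left out, the last holds). Time passes only in rows, so rows that do not move let the fingers close. It gives the time, the measured TCP pose, the force and the opening at its end, in the units of the state.
- readout.get_state(): the state, without advancing time (a new reading comes with each control period).
- eyes.snapshot(name): name is "scene" or "top"; returns a dict with "pixels" (420x560x3 uint8, red, green, blue), "K" (3x3 intrinsics, pixels), "dist_coeffs" ([k1, k2, p1, p2, k3] as OpenCV has them; the pictures are not rectified), "origin" and "attitude" of the camera in the world. Camera axes: x right, y down, z forward; pixel columns grow to the right and rows downward; lengths in m; the calibration is good to about 2 mm. A picture is of the moment at which its call begins. There is no depth.
- ticket.finish_job(): hands the job in, once; it reports no verdict.
The state is a dict: "clock": time; "q": joint angles; "qd": joint speeds; "joint_torque": joint torques, N m; "tool_pos": TCP position; "eef_rot": TCP orientation; "contact_force": force on the tool from outside, world axes, zero at the start; "moment": the same for the moment, N m; "opening": opening from 0.0 (shut) to 1.0 (fully open).
Only numpy, scipy, OpenCV 4.12 (cv2) and the standard library are available. Lean on these libraries where they do the work, as an engineer would, in place of code of your own. Each camera call takes 0.05 s, during which the arm holds its last target. There are 200 camera calls.

## Working session

There is one attempt and no reset: what is moved stays moved. The work goes in short steps, Python scripts to look and compute and a tool call to move; the robot and the scene stay as the last step left them, time stands still between calls to the robot, and variables do not carry over. Pictures are saved under pics/ and viewed, on a budget of 10 in all, crops included, one or two more only if the job needs it, and the job is handed in when it is done.

Besides the shell and the picture viewer there is one more tool, called after "Request:" in YAML: its name, and indented under it one key for each argument. carry_out: Moves the arm, as the interface text tells. Its arguments: {"type":"object","properties":{"motion":{"type":"array","items":{"type":"array","items":{"type":"array","items":{"type":"number"}}}},"squeeze":{"type":"number"}},"required":["motion"]}

```bash
mkdir -p pics
cat > h.py <<'E'
import numpy as np, cv2
from scipy.spatial.transform import Rotation as R
from plant import readout, eyes, ticket, r
def att(s):
    a=np.array(s["attitude"],float)
    return a if a.shape==(3,3) else R.from_quat(a).as_matrix()
def ray(s,uv):
    p=cv2.undistortPoints(np.array(uv,float).reshape(-1,1,2),np.array(s["K"],float),np.array(s["dist_coeffs"],float)).reshape(-1,2)
    d=np.c_[p,np.ones(len(p))]@att(s).T
    return np.array(s["origin"],float),d
def onz(s,uv,z):
    o,d=ray(s,uv); return o+d*((z-o[2])/d[:,2])[:,None]
def proj(s,P):
    A=att(s); rv=cv2.Rodrigues(A.T)[0]; t=-A.T@np.array(s["origin"],float)
    return cv2.projectPoints(np.array(P,float).reshape(-1,1,3),rv,t,np.array(s["K"],float),np.array(s["dist_coeffs"],float))[0].reshape(-1,2)
def save(s,n): cv2.imwrite("pics/"+n,s["pixels"][:,:,::-1])
E
python3 - <<'E'
from h import *
print(readout.get_state(), r.tip_reach)
for n in("scene","top"):
    s=eyes.snapshot(n); save(s,n+"0.png"); print(n,s["K"],s["dist_coeffs"],s["origin"],s["attitude"])
E
```

```text
{'clock': 0.0, 'q': array([-1.20919971,  0.68996704, -0.19451115,  1.56633283,  0.15728888,
        0.90250946, -0.21511853]), 'qd': array([-0.00029481, -0.00079519,  0.00179727, -0.00020379, -0.00067202,
       -0.0008939 ,  0.00225247]), 'joint_torque': array([-1.20919799e-04, -5.27554142e+01, -1.26697250e+00, -1.53422338e+01,
       -5.26546058e-02,  6.53081835e-03,  1.71335255e-04]), 'tool_pos': array([0.20107738, 0.59114708, 0.25992349]), 'eef_rot': array([ 1.63138102e-01,  9.86602821e-01, -9.09246156e-04, -8.50917185e-05]), 'contact_force': array([0.40302985, 0.00612744, 0.37742379]), 'moment': array([-0.03208956,  0.05564977,  0.01223483]), 'opening': 1.0006583695452362} 0.022
scene [[384.59740063   0.         280.74102218]
 [  0.         384.59740063 205.44731322]
 [  0.           0.           1.        ]] [-0.0239065  0.         0.         0.         0.       ] [-0.05530718 -0.79492583  0.70234202] [ 0.82431969 -0.2770004   0.16557526 -0.46513724]
top [[425.32801295   0.         274.40940126]
 [  0.         425.32801295 204.72507168]
 [  0.           0.           1.        ]] [-0.09360668  0.          0.          0.          0.        ] [ 0.44196778 -0.01525554  1.30140126] [-0.7055946   0.70611826 -0.04236244  0.04169764]
```

View pics/scene0.png

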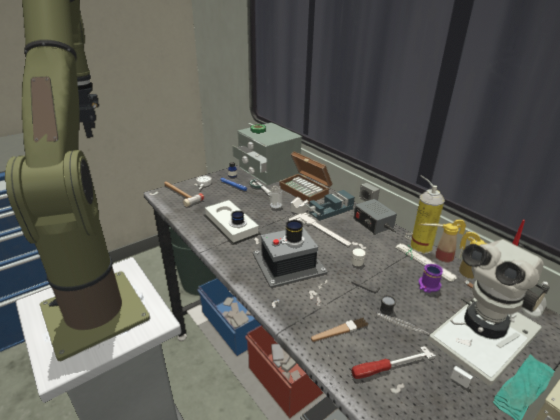

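View pics/top0.png

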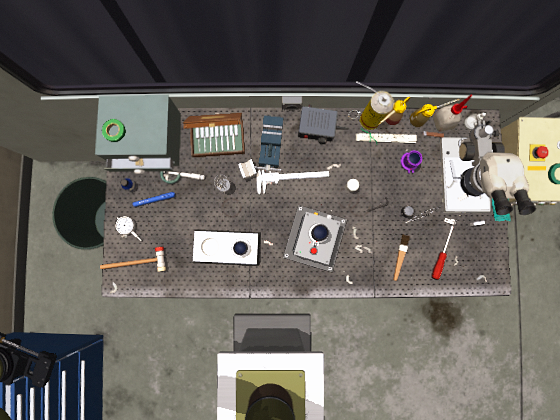

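The scene view shows the camera with the yellow-banded lens at about (294,235) and the red button at (276,243). In the top view the lens is at (319,232), the button at (313,251) and the rack at (225,247), with its free seat at (208,246).

Run:
```python
from h import *
T=eyes.snapshot("top"); S=eyes.snapshot("scene")
def cc(m,near,k=1):
    n,l,st,c=cv2.connectedComponentsWithStats(m.astype(np.uint8))
    i=[j for j in range(1,n) if st[j,4]>=k]; i=min(i,key=lambda j:np.hypot(*(c[j]-near))); return l==i,c[i],st[i]
def f(s): p=s["pixels"].astype(int); return p[...,0],p[...,1],p[...,2]
for n,s,bn,ln in(("top",T,(313,251),(319,232)),("scene",S,(276,243),(294,235))):
    R_,G,B=f(s)
    m,c,st=cc((R_>120)&(G<90)&(B<90),bn,6); print(n,"button",c,st,onz(s,c,.0905))
    m,c,st=cc((R_>100)&(G>80)&(B<0.6*G),ln,4); print(n,"yellow",c,st)
# triangulate button
    s["b"]=cc((R_>120)&(G<90)&(B<90),bn,6)[1]
o1,d1=ray(T,T["b"]);o2,d2=ray(S,S["b"]);A=np.c_[d1[0],-d2[0]];x=np.linalg.lstsq(A,o2-o1,rcond=None)[0]
print("tri",o1+d1[0]*x[0],o2+d2[0]*x[1])
R_,G,B=f(T)
m,c,st=cc((R_>200)&(G>200)&(B>200),(215,247),300)
h=cv2.convexHull(np.argwhere(m)[:,::-1].astype(np.float32)); bx=cv2.boxPoints(cv2.minAreaRect(h)); print("rack",bx,onz(T,bx,.032).round(4),onz(T,bx.mean(0),.032))
a=cv2.resize(T["pixels"][200:280,185:350],None,fx=4.8,fy=4.8,interpolation=cv2.INTER_CUBIC)
b=cv2.resize(S["pixels"][190:285,195:335],None,fx=3,fy=3,interpolation=cv2.INTER_CUBIC)
b=cv2.copyMakeBorder(b,0,0,0,a.shape[1]-b.shape[1],cv2.BORDER_CONSTANT)
z=np.vstack([a,b])[:600]; print(a.shape,z.shape); cv2.imwrite("pics/z1.png",z[:,:,::-1])
```

```text
top button [313.4137931  250.27586207] [311 248   6   6  29] [[ 0.45648703 -0.12698511  0.0905    ]]
top yellow [315.71428571 213.14285714] [314 212   4   3   7]
scene button [275.73684211 241.73684211] [273 240   6   5  19] [[ 0.45152046 -0.13123345  0.0905    ]]
scene yellow [425.47368421 226.51052632] [411 201  32  52 950]
tri [ 0.45653877 -0.12738324  0.08618516] [ 0.45518024 -0.12644097  0.08608192]
rack [[192.45868 260.72165]
 [193.7438  230.52101]
 [257.54315 233.23587]
 [256.25803 263.43652]] [[0.4261 0.2273 0.032 ]
 [0.516  0.2251 0.032 ]
 [0.508  0.0339 0.032 ]
 [0.4185 0.0374 0.032 ]] [[0.46710939 0.13066084 0.032     ]]
(384, 792, 3) (600, 792, 3)
```

View pics/z1.png

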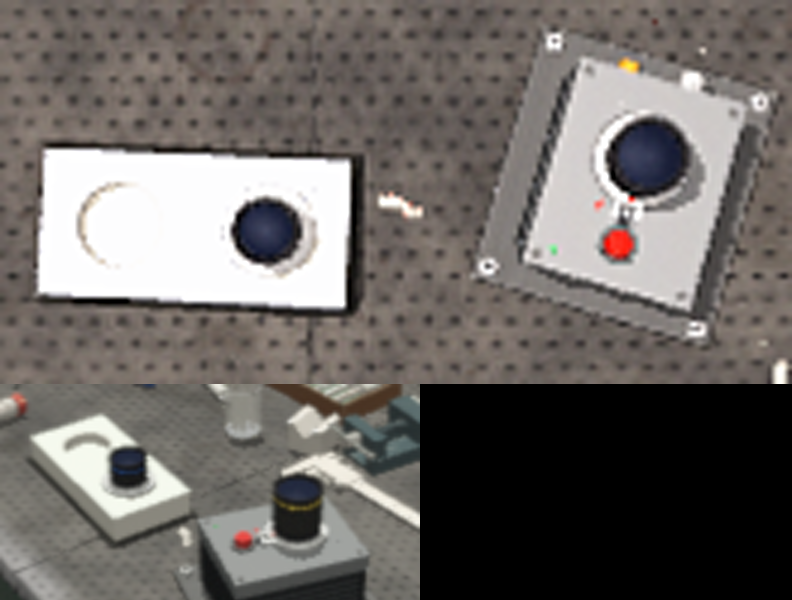

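The zoomed crops show the camera face as a rotated rectangle, with corners at crop (585,55), (748,105), (690,310) and (522,262). The lens glass is at (648,158), the button at (619,243) and the free seat at about (121,225).

Run:
```python
from h import *
T=eyes.snapshot("top");S=eyes.snapshot("scene")
c=np.array([(585,55),(748,105),(690,310),(522,262)])/4.8+[185,200]-.4
P=onz(T,c,.08); print(P.round(4))
ux=(P[0]+P[1]-P[2]-P[3]);ux/=np.linalg.norm(ux); uy=(P[0]+P[3]-P[1]-P[2]);uy/=np.linalg.norm(uy)
yx=np.arctan2(ux[1],ux[0]);yy=np.arctan2(-uy[0],uy[1]);print("yaw",yx,yy,"sides",[np.linalg.norm(P[i]-P[i-1]) for i in range(4)])
yaw=(yx+yy)/2; u=np.array([np.cos(yaw),np.sin(yaw)])
M=P.mean(0)[:2]+.014*u; print("mount from rect",M, "button",M-.052*u)
b=np.array([.4565,-.1272]); print("mount from button",b+.052*u)
p=T["pixels"].astype(int)
for n,cn,z in(("lens",(648,158),(.13,.14,.15)),("blue",(267,230),(.067,)),("seat",(121,225),(.032,))):
    q=np.array(cn)/4.8+[185,200]-.4; print(n,[onz(T,q,k)[0].round(4) for k in z])
g=(p[...,2]-p[...,0]>8)&(p.sum(2)<220); n,l,st,ce=cv2.connectedComponentsWithStats(g.astype(np.uint8))
for k in range(1,n):
    if st[k,4]>60 and 200<ce[k][1]<280: print(ce[k],st[k])
```

```text
[[ 0.5695 -0.1091  0.08  ]
 [ 0.5391 -0.207   0.08  ]
 [ 0.4169 -0.1703  0.08  ]
 [ 0.4456 -0.0705  0.08  ]]
yaw -0.2969509610682221 -0.2900962848408844 sides [np.float64(0.12972233486409598), np.float64(0.10247349343196427), np.float64(0.12759653233160378), np.float64(0.10387701914724581)]
mount from rect [ 0.5061775  -0.14324884] button [ 0.45640153 -0.12820384]
mount from button [ 0.50627598 -0.142245  ]
lens [array([ 0.5047, -0.1409,  0.13  ]), array([ 0.5042, -0.1398,  0.14  ]), array([ 0.5037, -0.1388,  0.15  ])]
blue [array([0.4649, 0.0825, 0.067 ])]
seat [array([0.4685, 0.1761, 0.032 ])]
[320.06569343 231.91240876] [314 226  13  13 137]
[240.        247.5049505] [235 242  11  12 101]
```

Request:
carry_out:
  motion:
    - [[-41,-24,0,0,0,0,0],[-41,-24,0,0,0,0,0],[-41,-24,0,0,0,0,0],[-41,-24,0,0,0,0,0],[-41,-24,0,0,0,0,0],[-41,-24,0,0,0,0,0],[-41,-24,0,0,0,0,0],[-41,-24,0,0,0,0,0]]
  squeeze: 10

```text
clock: 1.1
tool_pos: [0.4511, 0.3028, 0.2609]
eef_rot: [0.163, 0.987, 0.0, 0.0]
contact_force: [0.3, 0.3, -1.0]
opening: 0.299
```

```bash
cat > go.py <<'E'
# usage: go.py x y z yaw(deg of tool y): shift (mm) in tool axes & yaw turn about tool z
from h import *; import sys
def go(x,y,z,yaw):
    s=readout.get_state(); Rm=R.from_quat(s["eef_rot"]).as_matrix()
    t=np.radians(yaw); Y=np.array([np.cos(t),np.sin(t),0]); Z=np.array([0,0,-1.]); Rt=np.c_[np.cross(Y,Z),Y,Z]
    print("clock",s["clock"],"pos",s["tool_pos"].round(4),"yaw",np.degrees(np.arctan2(Rm[1,1],Rm[0,1])).round(2),"q",s["q"].round(2),"open",s["opening"],"F",np.round(s["contact_force"],1),"M",np.round(s["moment"],2))
    print("shift mm tool",(Rm.T@(np.array([x,y,z])-s["tool_pos"])*1000).round(1),"turn",R.from_matrix(Rm.T@Rt).as_rotvec().round(3))
if __name__=="__main__": go(*map(float,sys.argv[1:]))
E
python3 go.py .44 -.12 .22 -107
python3 - <<'E'
from h import *
S=eyes.snapshot("scene")
o,d=ray(S,(294.7,225.0))
for z in(.13,.135,.14,.145,.15,.155):print(z,onz(S,(294.7,225.0),z)[0].round(4))
E
```

```text
clock 1.1 pos [0.4511 0.3028 0.2609] yaw 71.23 q [-0.53  0.58 -0.24  1.81  0.19  0.77  0.37] open 0.2990723968221511 F [ 0.3  0.3 -1. ] M [ 0.03 -0.05  0.04]
shift mm tool [-125.6 -403.9   40.7] turn [ 0.000e+00 -1.000e-03  3.111e+00]
0.13 [ 0.5051 -0.1439  0.13  ]
0.135 [ 0.5002 -0.1496  0.135 ]
0.14 [ 0.4953 -0.1553  0.14  ]
0.145 [ 0.4904 -0.161   0.145 ]
0.15 [ 0.4855 -0.1667  0.15  ]
0.155 [ 0.4807 -0.1724  0.155 ]
```

Request:
carry_out:
  motion:
    - [[-16,-47,5,0,0,0,0],[-16,-47,5,0,0,0,0],[-16,-47,5,0,0,0,0],[-16,-47,5,0,0,0,0],[-16,-47,5,0,0,0,0],[-16,-47,5,0,0,0,0],[-16,-47,5,0,0,0,0],[-14,-47,5,0,0,0,0]]

```text
clock: 1.95
tool_pos: [0.4484, -0.094, 0.2207]
eef_rot: [0.163, 0.987, 0.0, 0.001]
contact_force: [0.7, 0.4, 0.5]
opening: 0.007
```

Request:
carry_out:
  motion:
    - [[0,0,0,0,0,0.148,0],[0,0,0,0,0,0.148,0],[0,0,0,0,0,0.148,0],[0,0,0,0,0,0.148,0],[0,0,0,0,0,0.148,0],[0,0,0,0,0,0.148,0],[0,0,0,0,0,0.148,0],[0,0,0,0,0,0.148,0]]

```text
clock: 2.75
tool_pos: [0.4484, -0.0919, 0.2208]
eef_rot: [0.688, 0.726, 0.0, 0.0]
contact_force: [0.2, 0.2, 0.2]
opening: 0.006
```

Request:
carry_out:
  motion:
    - [[0,0,0,0,0,0.148,0],[0,0,0,0,0,0.148,0],[0,0,0,0,0,0.148,0],[0,0,0,0,0,0.148,0],[0,0,0,0,0,0.148,0],[0,0,0,0,0,0.148,0],[0,0,0,0,0,0.148,0],[0,0,0,0,0,0.148,0]]

```text
clock: 3.55
tool_pos: [0.4485, -0.0918, 0.2208]
eef_rot: [0.976, 0.218, 0.0, -0.0]
contact_force: [0.4, -0.1, -1.4]
opening: 0.004
```

Request:
carry_out:
  motion:
    - [[0,0,0,0,0,0.148,0],[0,0,0,0,0,0.148,0],[0,0,0,0,0,0.148,0],[0,0,0,0,0,0.148,0],[0,0,0,0,0,0.148,0],[0,0,0,0,0,0,0]]

```text
clock: 4.15
tool_pos: [0.4484, -0.0918, 0.2206]
eef_rot: [0.989, -0.146, -0.0, 0.0]
contact_force: [0.1, -0.1, 0.6]
opening: 0.002
```

```bash
python3 go.py .4555 -.1275 .121 -107
```

```text
clock 4.15 pos [ 0.4484 -0.0918  0.2206] yaw -106.84 q [-0.29  0.63  0.64  2.12 -0.68  0.59 -1.03] open 0.0018056383038144788 F [ 0.1 -0.1  0.6] M [0.03 0.14 0.09]
shift mm tool [17.2 32.1 99.6] turn [0.    0.    0.003]
```

Request:
carry_out:
  motion:
    - [[6,11,34,0,0,0,0],[6,11,34,0,0,0,0],[5,10,32,0,0,0,0],[0,0,0,0,0,0,0],[0,0,3,0,0,0,0],[0,0,2,0,0,0,0],[0,0,1,0,0,0,0],[0,0,0,0,0,0,0]]

```text
clock: 4.95
tool_pos: [0.4557, -0.1272, 0.1155]
eef_rot: [0.989, -0.146, 0.001, -0.0]
contact_force: [-0.4, -0.3, -0.7]
opening: 0.007
```

Request:
carry_out:
  motion:
    - [[0,0,1,0,0,0,0],[0,0,1,0,0,0,0],[0,0,1,0,0,0,0],[0,0,0,0,0,0,0]]

```text
clock: 5.35
tool_pos: [0.4554, -0.1275, 0.1117]
eef_rot: [0.989, -0.146, 0.0, -0.0]
contact_force: [1.0, 0.9, 1.1]
opening: 0.005
```

Request:
carry_out:
  motion:
    - [[0,0,1,0,0,0,0],[0,0,1,0,0,0,0],[0,0,0,0,0,0,0]]

```text
clock: 5.65
tool_pos: [0.4549, -0.1279, 0.1094]
eef_rot: [0.989, -0.147, -0.0, 0.0]
contact_force: [0.1, 0.4, -0.6]
opening: 0.005
```

Request:
carry_out:
  motion:
    - [[0,0,1,0,0,0,0],[0,0,0,0,0,0,0]]

```text
clock: 5.85
tool_pos: [0.4549, -0.1278, 0.1085]
eef_rot: [0.989, -0.147, -0.0, 0.0]
contact_force: [-0.0, 0.1, -0.9]
opening: 0.005
```

Request:
carry_out:
  motion:
    - [[0,0,1,0,0,0,0],[0,0,0,0,0,0,0]]

```text
clock: 6.05
tool_pos: [0.455, -0.1278, 0.1076]
eef_rot: [0.989, -0.147, -0.0, 0.0]
contact_force: [0.1, 0.4, 0.6]
opening: 0.004
```

Request:
carry_out:
  motion:
    - [[0,0,1,0,0,0,0],[0,0,0,0,0,0,0]]

```text
clock: 6.25
tool_pos: [0.4551, -0.1278, 0.1069]
eef_rot: [0.989, -0.147, 0.0, -0.0]
contact_force: [-1.3, -0.2, 3.7]
opening: 0.003
```

Request:
carry_out:
  motion:
    - [[0,0,1,0,0,0,0],[0,0,0,0,0,0,0]]

```text
clock: 6.45
tool_pos: [0.4551, -0.1279, 0.106]
eef_rot: [0.989, -0.147, 0.0, -0.0]
contact_force: [-0.9, 0.9, 7.5]
opening: 0.007
```

Request:
carry_out:
  motion:
    - [[0,0,1,0,0,0,0],[0,0,0,0,0,0,0]]

```text
clock: 6.65
tool_pos: [0.4551, -0.1278, 0.1052]
eef_rot: [0.989, -0.147, 0.0, -0.0]
contact_force: [-1.4, 0.7, 9.9]
opening: 0.004
```

Request:
carry_out:
  motion:
    - [[0,0,-5,0,0,0,0],[0,0,-20,0,0,0,0],[0,0,-30,0,0,0,0],[-20,0,-15,0,0,0,0],[-50,0,0,0,0,0,0],[-30,0,0,0,0,0,0],[0,0,0,0,0,0,0]]

```text
clock: 7.35
tool_pos: [0.3544, -0.097, 0.1751]
eef_rot: [0.989, -0.147, -0.003, -0.001]
contact_force: [0.5, -0.7, -0.6]
opening: 0.006
```

```bash
python3 - <<'E'
from h import *
s=eyes.snapshot("scene");t=eyes.snapshot("top"); p=s["pixels"]
a=cv2.resize(p[205:285,235:345],None,fx=7,fy=7,interpolation=cv2.INTER_CUBIC);cv2.imwrite("pics/z2.png",a[:,:,::-1])
o=cv2.imread("pics/scene0.png")[:,:,::-1]
for n,q in(("old",o),("new",p)):
    q=q.astype(int);m=(q[...,0]>120)&(q[...,1]<90)&(q[...,2]<90);m[:,:262]=0;m[:,292:]=0;m[:232]=0;m[255:]=0
    print(n,m.sum(),np.argwhere(m).mean(0))
m=lambda z:proj(s,[[.4565,-.1277,z]]);print(m(.091),m(.0855))
E
python3 go.py .506 -.1425 .17 -107
```

```text
old 18 [241.66666667 275.83333333]
new 14 [242.92857143 275.85714286]
[[276.42539785 240.30800475]] [[276.40605488 241.96168345]]
clock 7.45 pos [ 0.3599 -0.0987  0.1749] yaw -106.86 q [-0.07  0.61  0.35  2.39 -0.89  0.26 -0.77] open 0.010856883282495384 F [ 0.4 -0.3  0.1] M [-0.01  0.11 -0.01]
shift mm tool [152.5  -0.5   5. ] turn [-0.    -0.001  0.002]
```

View pics/z2.png

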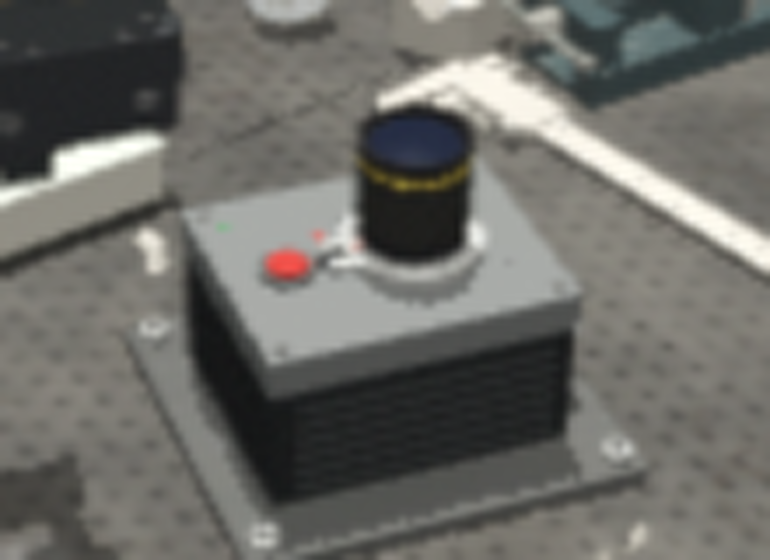

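The button now sits about 1.3 px lower (crop (287,264)), so it has latched. The lens is still seated at crop x≈414.

Request:
carry_out:
  motion:
    - [[25,0,0,0,0,0,100],[40,0,0,0,0,0,100],[40,0,0,0,0,0,100],[40,0,0,0,0,0,100],[6,0,5,0,0,0,100],[0,0,0,0,0,0,100]]

```text
clock: 8.05
tool_pos: [0.5055, -0.1428, 0.1688]
eef_rot: [0.989, -0.146, 0.0, 0.001]
contact_force: [0.3, 0.4, -0.5]
opening: 0.528
```

```bash
python3 go.py .5058 -.1422 .116 -107
python3 - <<'E'
from h import *
s=eyes.snapshot("scene")
print("axis pred px",proj(s,[[.5058,-.1422,z] for z in(.1,.13)]), "measured col ~294.1")
p=cv2.imread("pics/z2.png").mean(2)
for row in (200,220):
    d=np.where(p[row,330:500]<45)[0]+330; print(row/7+205,(d.min()+d.max())/2/7+235,(d.max()-d.min())/7)
t=eyes.snapshot("top"); save(t,"top3.png")
E
```

```text
clock 8.05 pos [ 0.5055 -0.1428  0.1688] yaw -106.75 q [-0.14  0.78  0.57  1.98 -0.74  0.6  -0.94] open 0.5278777706080902 F [ 0.3  0.4 -0.5] M [ 0.04  0.23 -0.01]
shift mm tool [ 0.  -0.7 52.8] turn [ 0.001 -0.001  0.004]
axis pred px [[294.11003834 233.80450734]
 [294.48113374 224.62839616]] measured col ~294.1
233.57142857142858 294.07142857142856 14.142857142857142
236.42857142857142 294.14285714285717 13.428571428571429
```

Request:
carry_out:
  motion:
    - [[0,-0.7,0,0,0,0.004,100],[0,0,0,0,0,0,100],[0,0,0,0,0,0,100],[0,0,0,0,0,0,100],[0,0,3,0,0,0,100]]

```text
clock: 8.65
tool_pos: [0.5043, -0.1419, 0.1669]
eef_rot: [0.989, -0.149, 0.0, -0.0]
contact_force: [0.1, -0.4, 0.3]
opening: 1.001
```

Request:
carry_out:
  motion:
    - [[0,0,10,0,0,0,100],[0,0,10,0,0,0,100],[0,0,10,0,0,0,100],[0,0,10,0,0,0,100],[0,0,8,0,0,0,100],[0,0,2,0,0,0,100],[0,0,0,0,0,0,100]]

```text
clock: 9.35
tool_pos: [0.504, -0.1419, 0.1163]
eef_rot: [0.989, -0.149, -0.0, -0.0]
contact_force: [-0.3, -0.3, 0.2]
opening: 1.0
```

Request:
carry_out:
  motion:
    - [[0,0,0,0,0,0,56],[0,0,0,0,0,0,56],[0,0,0,0,0,0,56],[0,0,0,0,0,0,50],[0,0,0,0,0,0,45],[0,0,0,0,0,0,45]]
  squeeze: 4

```text
clock: 9.95
tool_pos: [0.5052, -0.139, 0.1167]
eef_rot: [0.989, -0.147, 0.0, -0.002]
contact_force: [0.8, 4.6, 2.5]
opening: 0.519
```

```bash
python3 go.py .5058 -.1422 .116 -107
```

```text
clock 9.95 pos [ 0.5052 -0.139   0.1167] yaw -106.95 q [-0.09  0.85  0.46  2.   -0.83  0.48 -0.87] open 0.5192555773363947 F [0.8 4.6 2.5] M [ 1.   -0.1  -0.01]
shift mm tool [1.5 2.9 0.7] turn [-0.005  0.001  0.001]
```

Request:
carry_out:
  motion:
    - [[0.5,-1.5,0,0,0,0,45],[0.5,-1.5,0,0,0,0,45],[0,0,0,0,0,0,45],[0,0,0,0,0,0,45]]

```text
clock: 10.35
tool_pos: [0.5054, -0.1388, 0.1166]
eef_rot: [0.989, -0.149, -0.001, -0.0]
contact_force: [-2.5, 2.4, 3.6]
opening: 0.522
```

```bash
python3 go.py .5058 -.1395 .116 -107
```

```text
clock 10.35 pos [ 0.5054 -0.1388  0.1166] yaw -107.09 q [-0.09  0.85  0.47  2.   -0.82  0.48 -0.88] open 0.5218262777319154 F [-2.5  2.4  3.6] M [ 0.68  0.63 -0.01]
shift mm tool [0.6 0.5 0.6] turn [-0.001  0.002 -0.002]
```

Request:
carry_out:
  motion:
    - [[0,0,0,0,0,0,65],[0,0,0,0,0,0,65],[-0.5,-1,0,0,0,0,65],[0,0,0,0,0,0,65]]

```text
clock: 10.75
tool_pos: [0.506, -0.1384, 0.1166]
eef_rot: [0.989, -0.149, 0.0, 0.0]
contact_force: [0.1, -0.2, 0.4]
opening: 0.651
```

Request:
carry_out:
  motion:
    - [[0,0,0,0,0,0,45],[0,0,0,0,0,0,45],[0,0,0,0,0,0,45],[0,0,0,0,0,0,45]]

```text
clock: 11.15
tool_pos: [0.5058, -0.1388, 0.1167]
eef_rot: [0.989, -0.149, 0.0, 0.0]
contact_force: [-0.5, -2.4, -0.9]
opening: 0.523
```

```bash
python3 go.py .5058 -.1395 .116 -107
```

```text
clock 11.15 pos [ 0.5058 -0.1388  0.1167] yaw -107.12 q [-0.09  0.85  0.47  2.   -0.82  0.48 -0.88] open 0.5229774110043928 F [-0.5 -2.4 -0.9] M [-0.42  0.18  0.04]
shift mm tool [0.2 0.6 0.7] turn [ 0.001 -0.    -0.002]
```

Request:
carry_out:
  motion:
    - [[0,0.7,0,0,0,0,45],[0,0,0,0,0,0,45],[0,0,0,0,0,0,45]]
  squeeze: 15

```text
clock: 11.45
tool_pos: [0.5057, -0.1389, 0.1167]
eef_rot: [0.989, -0.149, 0.0, 0.0]
contact_force: [0.1, -0.8, -1.0]
opening: 0.514
```

Request:
carry_out:
  motion:
    - [[0,0,0,0,0,0,40],[0,0,0,0,0,0,40],[0,0,0,0,0,0,40]]
  squeeze: 42

```text
clock: 11.75
tool_pos: [0.5058, -0.1389, 0.1167]
eef_rot: [0.989, -0.149, 0.0, 0.0]
contact_force: [0.3, -0.6, -0.5]
opening: 0.514
```

Request:
carry_out:
  motion:
    - [[0,0,0,0,0,-0.06,40],[0,0,0,0,0,-0.06,40],[0,0,0,0,0,-0.06,40],[0,0,0,0,0,-0.06,40]]

```text
clock: 12.15
tool_pos: [0.5056, -0.1381, 0.1167]
eef_rot: [1.0, -0.028, -0.0, -0.001]
contact_force: [0.2, 0.5, 0.6]
opening: 0.507
```

```bash
python3 go.py .5058 -.1395 .116 -93
```

```text
clock 12.15 pos [ 0.5056 -0.1381  0.1167] yaw -93.21 q [-0.06  0.84  0.41  2.   -0.74  0.45 -0.71] open 0.5071557459233734 F [0.2 0.5 0.6] M [-0.11  0.18 -0.24]
shift mm tool [0.2 1.3 0.7] turn [-0.001  0.    -0.004]
```

Request:
carry_out:
  motion:
    - [[0,0,0,0,0,-0.07,40],[0,0,0,0,0,-0.07,40],[0,0,0,0,0,-0.07,40],[0,0,0,0,0,-0.07,40],[0,0,0,0,0,0,40]]

```text
clock: 12.65
tool_pos: [0.5055, -0.138, 0.1167]
eef_rot: [0.994, 0.111, -0.0, -0.001]
contact_force: [-0.8, -0.2, 0.9]
opening: 0.515
```

```bash
python3 go.py .5058 -.1395 .116 -77
```

```text
clock 12.65 pos [ 0.5055 -0.138   0.1167] yaw -77.21 q [-0.02  0.83  0.34  2.   -0.64  0.42 -0.54] open 0.5148914619180067 F [-0.8 -0.2  0.9] M [0.05 0.23 0.19]
shift mm tool [-0.   1.5  0.7] turn [-0.002  0.    -0.004]
```

Request:
carry_out:
  motion:
    - [[0,0,0,0,0,-0.07,40],[0,0,0,0,0,-0.07,40],[0,0,0,0,0,-0.07,40],[0,0,0,0,0,-0.07,40],[0,0,0,0,0,0,40]]

```text
clock: 13.15
tool_pos: [0.5054, -0.1383, 0.1167]
eef_rot: [0.969, 0.248, -0.0, -0.001]
contact_force: [0.6, 0.8, 1.0]
opening: 0.511
```

```bash
python3 go.py .5058 -.1395 .116 -61
```

```text
clock 13.15 pos [ 0.5054 -0.1383  0.1167] yaw -61.25 q [ 0.02  0.81  0.27  2.   -0.53  0.4  -0.37] open 0.5109936794437209 F [0.6 0.8 1. ] M [0.09 0.22 0.27]
shift mm tool [-0.3  1.3  0.7] turn [-0.001 -0.    -0.004]
```

Request:
carry_out:
  motion:
    - [[0,0,0,0,0,-0.07,40],[0,0,0,0,0,-0.07,40],[0,0,0,0,0,0,40]]

```text
clock: 13.45
tool_pos: [0.5054, -0.1384, 0.1167]
eef_rot: [0.949, 0.315, -0.0, -0.0]
contact_force: [-0.7, 1.2, 2.0]
opening: 0.512
```

```bash
python3 go.py .5058 -.1395 .116 -53
python3 - <<'E'
from h import *
s=eyes.snapshot("scene");t=eyes.snapshot("top")
a=cv2.resize(s["pixels"][205:265,250:340],None,fx=6,fy=6,interpolation=cv2.INTER_CUBIC)
b=cv2.resize(t["pixels"][200:245+15,285:375],None,fx=6,fy=6,interpolation=cv2.INTER_CUBIC)
z=np.hstack([a,b]);z=cv2.resize(z,(798,int(z.shape[0]*798/z.shape[1])));cv2.imwrite("pics/z3.png",z[:,:,::-1])
E
```

```text
clock 13.45 pos [ 0.5054 -0.1384  0.1167] yaw -53.29 q [ 0.04  0.81  0.24  2.   -0.47  0.39 -0.28] open 0.5115563348914811 F [-0.7  1.2  2. ] M [0.13 0.23 0.18]
shift mm tool [-0.3  1.1  0.7] turn [-0.001 -0.    -0.005]
```

View pics/z3.png

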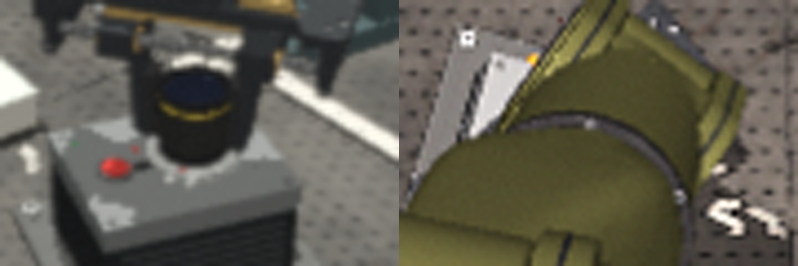

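The scene view shows the fingers on the lens. The ear's red mark has turned away from the button to crop (183,168), so the lens is turning with the gripper.

Request:
carry_out:
  motion:
    - [[0,0,0,0,0,-0.05,40],[0,0,0,0,0,-0.05,40],[0,0,0,0,0,-0.02,40],[0,0,0,0,0,0,40]]

```text
clock: 13.95
tool_pos: [0.5054, -0.1386, 0.1167]
eef_rot: [0.928, 0.372, -0.0, -0.0]
contact_force: [-1.2, 1.4, 2.8]
opening: 0.512
```

```bash
python3 go.py .5058 -.1395 .116 -46.2
```

```text
clock 13.95 pos [ 0.5054 -0.1386  0.1167] yaw -46.3 q [ 0.05  0.81  0.21  2.   -0.42  0.38 -0.21] open 0.511505777511523 F [-1.2  1.4  2.8] M [ 0.37  0.35 -0.02]
shift mm tool [-0.4  0.9  0.7] turn [-0.001 -0.    -0.002]
```

Request:
carry_out:
  motion:
    - [[0,0,0,0,0,-0.04,40],[0,0,0,0,0,-0.04,40],[0,0,0,0,0,0,40]]

```text
clock: 14.25
tool_pos: [0.5055, -0.1386, 0.1167]
eef_rot: [0.912, 0.41, -0.0, -0.0]
contact_force: [-0.6, 2.8, 4.2]
opening: 0.509
```

```bash
python3 go.py .5058 -.1395 .116 -41.6
```

```text
clock 14.25 pos [ 0.5055 -0.1386  0.1167] yaw -41.63 q [ 0.06  0.8   0.19  2.   -0.39  0.38 -0.16] open 0.5086472372386612 F [-0.6  2.8  4.2] M [0.4  0.4  0.08]
shift mm tool [-0.5  0.9  0.7] turn [-0.001 -0.    -0.001]
```

Request:
carry_out:
  motion:
    - [[0,0,0,0,0,-0.04,40],[0,0,0,0,0,-0.04,40],[0,0,0,0,0,0,40]]

```text
clock: 14.55
tool_pos: [0.5058, -0.1391, 0.1167]
eef_rot: [0.895, 0.446, 0.0, 0.0]
contact_force: [-1.2, 2.1, 3.3]
opening: 0.506
```

```bash
python3 go.py .5058 -.1395 .116 -37
```

```text
clock 14.55 pos [ 0.5058 -0.1391  0.1167] yaw -37.07 q [ 0.07  0.8   0.18  1.99 -0.36  0.37 -0.12] open 0.5059162801758326 F [-1.2  2.1  3.3] M [0.26 0.37 0.07]
shift mm tool [-0.3  0.3  0.7] turn [ 0.    -0.    -0.001]
```

Request:
carry_out:
  motion:
    - [[0,0,0,0,0,0,45],[0,0,0,0,0,-0.02,45],[0,0,0,0,0,-0.02,45],[0,0,0,0,0,0,45]]
  squeeze: 10

```text
clock: 14.95
tool_pos: [0.5058, -0.1393, 0.1167]
eef_rot: [0.886, 0.463, 0.0, 0.0]
contact_force: [-0.1, -0.2, 1.1]
opening: 0.519
```

```bash
python3 go.py .5058 -.1395 .116 -34.8
```

```text
clock 14.95 pos [ 0.5058 -0.1393  0.1167] yaw -34.86 q [ 0.08  0.8   0.17  1.99 -0.34  0.37 -0.09] open 0.5185989968498536 F [-0.1 -0.2  1.1] M [-0.04  0.21  0.03]
shift mm tool [-0.2  0.1  0.7] turn [ 0.001  0.    -0.001]
```

Request:
carry_out:
  motion:
    - [[0,0,0,0,0,-0.03,45],[0,0,0,0,0,-0.03,45],[0,0,0,0,0,0,45]]

```text
clock: 15.25
tool_pos: [0.5058, -0.1392, 0.1167]
eef_rot: [0.872, 0.489, 0.0, 0.0]
contact_force: [0.3, -0.7, -0.5]
opening: 0.518
```

```bash
python3 go.py .5058 -.1395 .116 -31.4
```

```text
clock 15.25 pos [ 0.5058 -0.1392  0.1167] yaw -31.39 q [ 0.09  0.8   0.16  1.99 -0.31  0.37 -0.06] open 0.5182894837155574 F [ 0.3 -0.7 -0.5] M [-0.23  0.08  0.03]
shift mm tool [-0.3  0.2  0.7] turn [0.001 0.    0.   ]
```

Request:
carry_out:
  motion:
    - [[0,0,0,0,0,-0.03,45],[0,0,0,0,0,-0.03,45],[0,0,0,0,0,0,45]]

```text
clock: 15.55
tool_pos: [0.5057, -0.1389, 0.1167]
eef_rot: [0.857, 0.515, 0.0, 0.0]
contact_force: [1.0, -0.3, 0.2]
opening: 0.517
```

```bash
python3 go.py .5058 -.1395 .116 -28
```

```text
clock 15.55 pos [ 0.5057 -0.1389  0.1167] yaw -27.94 q [ 0.09  0.8   0.14  1.99 -0.29  0.37 -0.02] open 0.516695168779126 F [ 1.  -0.3  0.2] M [-0.21  0.09  0.01]
shift mm tool [-0.4  0.4  0.7] turn [ 0.    -0.     0.001]
```

Request:
carry_out:
  motion:
    - [[0,0,0,0,0,-0.03,45],[0,0,0,0,0,-0.03,45],[0,0,0,0,0,0,45]]

```text
clock: 15.85
tool_pos: [0.506, -0.1388, 0.1167]
eef_rot: [0.841, 0.541, 0.0, 0.0]
contact_force: [0.3, 0.2, -0.7]
opening: 0.519
```

```bash
python3 go.py .5058 -.1395 .116 -24.5
```

```text
clock 15.85 pos [ 0.506  -0.1388  0.1167] yaw -24.53 q [ 0.1   0.8   0.13  1.99 -0.26  0.37  0.01] open 0.5190241054878061 F [ 0.3  0.2 -0.7] M [-0.14 -0.15 -0.1 ]
shift mm tool [-0.7  0.1  0.7] turn [ 0.001 -0.    -0.   ]
```

Request:
carry_out:
  motion:
    - [[0,0,0,0,0,-0.03,45],[0,0,0,0,0,-0.03,45],[0,0,0,0,0,0,45]]

```text
clock: 16.15
tool_pos: [0.5056, -0.1396, 0.1167]
eef_rot: [0.825, 0.565, -0.0, 0.0]
contact_force: [0.9, -2.6, -1.0]
opening: 0.518
```

```bash
python3 go.py .5058 -.1395 .116 -21
```

```text
clock 16.15 pos [ 0.5056 -0.1396  0.1167] yaw -21.13 q [ 0.11  0.8   0.12  1.99 -0.24  0.36  0.05] open 0.5184514951696866 F [ 0.9 -2.6 -1. ] M [-0.66 -0.1  -0.22]
shift mm tool [0.1 0.1 0.7] turn [ 0.001  0.001 -0.002]
```

Request:
carry_out:
  motion:
    - [[0,0,0,0,0,-0.03,45],[0,0,0,0,0,-0.03,45],[0,0,0,0,0,0,45]]

```text
clock: 16.45
tool_pos: [0.5059, -0.1388, 0.1167]
eef_rot: [0.807, 0.59, 0.0, 0.0]
contact_force: [2.2, -2.5, -2.0]
opening: 0.521
```

```bash
python3 go.py .5058 -.1395 .116 -17.6;  python3 - <<'E'
from h import *
s=eyes.snapshot("scene")
a=cv2.resize(s["pixels"][205:270,250:340],None,fx=7,fy=7,interpolation=cv2.INTER_CUBIC)
cv2.imwrite("pics/z4.png",a[:,:,::-1])
E
```

```text
clock 16.45 pos [ 0.5059 -0.1388  0.1167] yaw -17.62 q [ 0.12  0.8   0.1   1.99 -0.21  0.36  0.08] open 0.5207830231006016 F [ 2.2 -2.5 -2. ] M [-0.47 -0.19 -0.31]
shift mm tool [-0.7  0.1  0.7] turn [ 0.001 -0.    -0.   ]
```

View pics/z4.png

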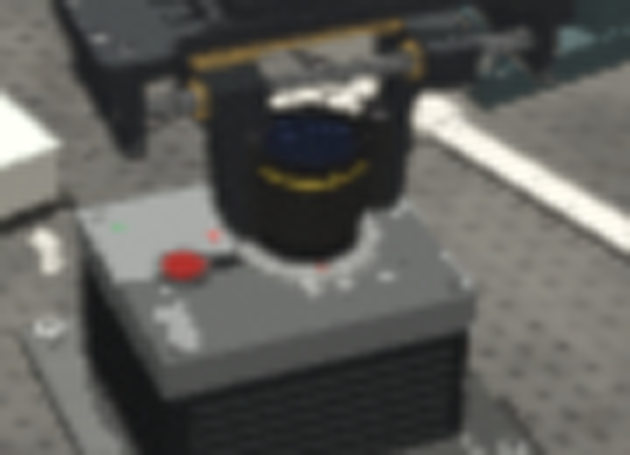

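The red mark is now at crop (320,265), past the front of the lens. The moment has reached −0.3 N m, so the lens is at its stop and the light grip is slipping. Next I back off slightly, firm the grip and lift.

Request:
carry_out:
  motion:
    - [[0,0,0,0,0,0.02,45],[0,0,0,0,0,0,40],[0,0,0,0,0,0,40]]
  squeeze: 25

```text
clock: 16.8
tool_pos: [0.5059, -0.1387, 0.1167]
eef_rot: [0.813, 0.582, 0.0, 0.0]
contact_force: [1.8, -1.6, -2.2]
opening: 0.51
```

Request:
carry_out:
  motion:
    - [[0,0,-1,0,0,0,40],[0,0,-1,0,0,0,40],[0,0,0,0,0,0,40]]

```text
clock: 17.1
tool_pos: [0.5057, -0.1383, 0.1186]
eef_rot: [0.813, 0.582, 0.0, -0.0]
contact_force: [2.0, 0.9, -4.6]
opening: 0.514
```

```bash
python3 go.py .5058 -.1395 .116 -17.6
python3 - <<'E'
from h import *
s=eyes.snapshot("scene"); p=onz(s,(295.7,242.9),.085)[0][:2]-[.506,-.1415]; print(p,np.degrees(np.arctan2(p[1],p[0])), "start ear az 163.2")
E
```

```text
clock 17.1 pos [ 0.5057 -0.1383  0.1186] yaw -18.81 q [ 0.11  0.79  0.11  1.99 -0.22  0.37  0.07] open 0.5144478341603836 F [ 2.   0.9 -4.6] M [-0.09 -0.51 -0.09]
shift mm tool [-1.2  0.5  2.6] turn [-0.    -0.001 -0.021]
[-0.00981301 -0.01996996] -116.16897642100862 start ear az 163.2
```

Request:
carry_out:
  motion:
    - [[0,0,-1,0,0,0,40],[0,0,-1.5,0,0,0,40],[0,0,0,0,0,0,40]]

```text
clock: 17.45
tool_pos: [0.5051, -0.1387, 0.1214]
eef_rot: [0.813, 0.582, -0.0, -0.0]
contact_force: [0.3, 0.2, -1.5]
opening: 0.516
```

Request:
carry_out:
  motion:
    - [[0,0,-3,0,0,0,40],[0,0,-3,0,0,0,40],[0,0,-4,0,0,0,40],[0,0,0,0,0,0,40]]

```text
clock: 17.85
tool_pos: [0.5053, -0.139, 0.1317]
eef_rot: [0.813, 0.582, -0.0, -0.0]
contact_force: [0.5, -0.4, -2.5]
opening: 0.516
```

Request:
carry_out:
  motion:
    - [[0,0,-8,0,0,0,40],[0,0,-15,0,0,0,40],[0,0,-20,0,0,0,40],[0,0,-20,0,0,0,40],[0,0,-8,0,0,0,40],[0,0,0,0,0,0,40]]

```text
clock: 18.45
tool_pos: [0.5061, -0.139, 0.2033]
eef_rot: [0.813, 0.582, 0.001, 0.001]
contact_force: [-0.2, -0.3, -2.5]
opening: 0.516
```

Request:
carry_out:
  motion:
    - [[12,-6,0,0,0,0,40],[35,-16,0,0,0,0,40],[38,-18,0,0,0,0,40],[38,-18,0,0,0,0,40],[38,-18,0,0,0,0,40],[38,-18,0,0,0,0,40],[38,-18,0,0,0,0,40],[35,-17,0,0,0,0,40]]

```text
clock: 19.25
tool_pos: [0.4695, 0.1632, 0.2011]
eef_rot: [0.813, 0.583, -0.001, -0.001]
contact_force: [0.4, 0.4, -2.3]
opening: 0.515
```

Request:
carry_out:
  motion:
    - [[14,-7,0,0,0,0,40],[4,-2,10,0,0,0,40],[0,0,20,0,0,0,40],[0,0,30,0,0,0,40],[0,0,20,0,0,0,40],[0,0,0,0,0,0,40],[0,0,0,0,0,0,40]]

```text
clock: 19.95
tool_pos: [0.4682, 0.1791, 0.1216]
eef_rot: [0.814, 0.581, -0.001, -0.0]
contact_force: [0.5, -0.5, -1.4]
opening: 0.514
```

```bash
python3 go.py .4687 .180 .1 -18.8
python3 - <<'E'
from h import *
s=eyes.snapshot("scene")
st=readout.get_state()["tool_pos"]
f=(190,195,70,100)
a=cv2.resize(s["pixels"][175:250,190:290],None,fx=7.5,fy=7.5,interpolation=cv2.INTER_CUBIC)
cv2.imwrite("pics/z5.png",a[:,:,::-1])
q=lambda P:((proj(s,P)-[190,175]+.4)*7.5).round(1)
print("lens axis pred(base,.0367 below TCP; top)",q([st-[0,0,.0367],st+[0,0,.016]]))
print("seat vis",q([[.4687,.177,.032],[.4687,.180,.032]]),"rack corners",q([[.4261,.2273,.032],[.516,.2251,.032],[.508,.0339,.032],[.4185,.0374,.032]]),"blue top",q([[.465,.083,.067]]))
t=eyes.snapshot("top");save(t,"top5.png")
E
```

```text
clock 19.95 pos [0.4682 0.1791 0.1216] yaw -18.94 q [-0.56  0.78  0.16  2.06 -0.35  0.33 -0.43] open 0.5135290846341439 F [ 0.5 -0.5 -1.4] M [-0.08  0.08  0.  ]
shift mm tool [ 1.1  0.2 21.6] turn [-0.001  0.002 -0.002]
lens axis pred(base,.0367 below TCP; top) [[247.1 156.7]
 [239.4  48.6]]
seat vis [[257.2 264.6]
 [253.8 261.7]] rack corners [[117.1 246.6]
 [293.  189.3]
 [514.5 380.3]
 [326.1 449.9]] blue top [[360.2 291. ]]
```

View pics/z5.png

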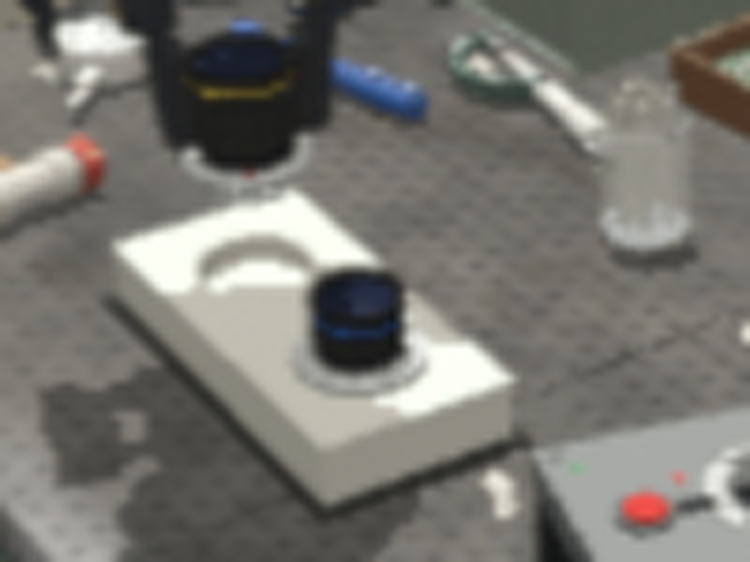

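The held lens flange spans crop x 180 to 313, with its bottom at about 187. The rack's corners match their predicted positions, and the left rim of the free seat is at about x 197.

Run:
```python
from h import *
s=eyes.snapshot("scene"); st=readout.get_state()["tool_pos"]; print(st)
q=lambda P:((proj(s,P)-[190,175]+.4)*7.5)
a=np.linspace(0,2*np.pi,73); C=lambda c,rr,z:np.c_[c[0]+rr*np.cos(a),c[1]+rr*np.sin(a),0*a+z]
def ext(P): p=q(P); return p.min(0).round(0),p.max(0).round(0)
for dy in(-.003,0):
  c=st[:2]+[0,dy]; b=st[2]-.0367
  print("flange",dy,ext(np.r_[C(c,.0285,b),C(c,.0285,b+.005)]))
for y in(.175,.177,.179): print("seat",y,[ext(C((.4687,y),rr,.032)) for rr in(.0255,.027)])
# image measurements: bright flange span and seat shadow profile
im=cv2.imread("pics/z5.png"); g=im.mean(2)
for rw in(268,275): print(rw,g[rw,180:240:4].astype(int))
col=g[195:290,250]; print(col[::3].astype(int))
print("flange col248",g[160:205:2,230].astype(int)); print("flange row160",g[158,165:200:3].astype(int),g[158,295:330:3].astype(int))
```

```text
[0.46929277 0.18002372 0.12304104]
flange -0.003 (array([184., 116.]), array([317., 190.]))
flange 0 (array([180., 113.]), array([313., 187.]))
seat 0.175 [(array([201., 237.]), array([317., 297.])), (array([198., 235.]), array([321., 299.]))]
seat 0.177 [(array([199., 235.]), array([315., 295.])), (array([196., 233.]), array([319., 297.]))]
seat 0.179 [(array([197., 233.]), array([313., 293.])), (array([193., 231.]), array([316., 295.]))]
268 [251 249 249 232 207 172 146 134 143 155 169 185 199 210 220]
275 [251 250 250 235 212 183 163 164 184 201 211 228 242 250 251]
[134 150 171 192 218 235 247 252 251 251 252 246 230 210 184 165 151 141
 141 149 158 177 206 232 251 252 250 252 251 238 219 199]
flange col248 [ 25  30  35  43  58  78  96 114 132 144 149 150 152 149 145 140 136 131
 130 132 138 146 156]
flange row160 [116 114 107 101 107 121 138 156 166 163 150 127] [132 148 152 150 144 135 128 125 122 121 120 118]
```

The projected flange (180 to 313, bottom 187) matches the picture exactly. The seat rim fits y≈0.177.

Request:
carry_out:
  motion:
    - [[-1.5,0.5,8,0,0,0,40],[-1.3,0,12,0,0,0,40],[0,0,10,0,0,0,40],[0,0,6,0,0,0,40],[0,0,0,0,0,0,40]]

```text
clock: 20.6
tool_pos: [0.4679, 0.1773, 0.0855]
eef_rot: [0.813, 0.582, -0.001, -0.0]
contact_force: [-0.2, 0.7, -2.2]
opening: 0.516
```

```bash
python3 go.py .4687 .1768 .079 -18.8
```

```text
clock 20.6 pos [0.4679 0.1773 0.0855] yaw -18.85 q [-0.53  0.84  0.12  2.07 -0.37  0.25 -0.42] open 0.5156167671756757 F [-0.2  0.7 -2.2] M [-0.1   0.09  0.01]
shift mm tool [-0.2  0.9  6.5] turn [-0.001  0.001 -0.001]
```

Request:
carry_out:
  motion:
    - [[0,0.6,2,0,0,0,40],[0,0,2,0,0,0,40],[0,0,2,0,0,0,40],[0,0,1,0,0,0,40],[0,0,0,0,0,0,40]]

```text
clock: 21.1
tool_pos: [0.4688, 0.1772, 0.0792]
eef_rot: [0.813, 0.582, 0.0, -0.0]
contact_force: [0.1, -0.1, -2.3]
opening: 0.514
```

Request:
carry_out:
  motion:
    - [[0,0,1,0,0,0,40],[0,0,1,0,0,0,40],[0,0,1,0,0,0,40],[0,0,0,0,0,0,40]]

```text
clock: 21.5
tool_pos: [0.4692, 0.1777, 0.0767]
eef_rot: [0.813, 0.582, 0.001, -0.0]
contact_force: [-0.3, 1.1, 4.2]
opening: 0.515
```

Request:
carry_out:
  motion:
    - [[0,0,1,0,0,0,40],[0,0,1,0,0,0,40],[0,0,1,0,0,0,40],[0,0,0,0,0,0,40]]

```text
clock: 21.9
tool_pos: [0.4689, 0.1776, 0.073]
eef_rot: [0.813, 0.582, 0.0, -0.0]
contact_force: [0.2, 2.4, -2.2]
opening: 0.516
```

Request:
carry_out:
  motion:
    - [[0.8,0,0.7,0,0,0,40],[0,0,1,0,0,0,40],[0,0,1,0,0,0,40],[0,0,0,0,0,0,40]]

```text
clock: 22.3
tool_pos: [0.469, 0.1778, 0.0703]
eef_rot: [0.813, 0.582, -0.0, -0.0]
contact_force: [0.8, 1.2, -2.4]
opening: 0.515
```

Request:
carry_out:
  motion:
    - [[0,0,0.7,0,0,0,40],[0,0,0.7,0,0,0,40],[0,0,0,0,0,0,40]]

```text
clock: 22.6
tool_pos: [0.4691, 0.1778, 0.069]
eef_rot: [0.813, 0.582, -0.0, 0.0]
contact_force: [-0.1, 1.9, -1.8]
opening: 0.514
```

Request:
carry_out:
  motion:
    - [[0.4,0,0.6,0,0,0,40],[0,0,0.5,0,0,0,40],[0,0,0,0,0,0,40]]

```text
clock: 22.9
tool_pos: [0.4691, 0.178, 0.0686]
eef_rot: [0.813, 0.582, -0.0, 0.0]
contact_force: [-1.2, 0.1, 5.2]
opening: 0.515
```

Request:
carry_out:
  motion:
    - [[0,0,0.5,0,0,0,40],[0,0,0.5,0,0,0,40],[0,0,0,0,0,0,40]]

```text
clock: 23.2
tool_pos: [0.4692, 0.178, 0.0685]
eef_rot: [0.814, 0.582, 0.0, -0.0]
contact_force: [-2.7, -0.1, 15.7]
opening: 0.513
```

Request:
carry_out:
  motion:
    - [[0,0,-0.8,0,0,0,45],[0,0,0,0,0,0,45],[0,0,0,0,0,0,56],[0,0,0,0,0,0,65],[0,0,0,0,0,0,90],[0,0,0,0,0,0,90],[0,0,0,0,0,0,90],[0,0,0,0,0,0,90]]
  squeeze: 4

```text
clock: 24.0
tool_pos: [0.4692, 0.1783, 0.0677]
eef_rot: [0.813, 0.582, -0.0, -0.0]
contact_force: [-0.6, -0.1, -0.8]
opening: 0.897
```

Request:
carry_out:
  motion:
    - [[0,0,-5,0,0,0,90],[0,0,-15,0,0,0,90],[0,0,-30,0,0,0,90],[0,0,-40,0,0,0,90],[0,0,-40,0,0,0,90],[0,0,-40,0,0,0,90],[0,0,0,0,0,0,90]]

```text
clock: 24.7
tool_pos: [0.4719, 0.179, 0.2426]
eef_rot: [0.813, 0.582, 0.005, 0.001]
contact_force: [0.6, -0.3, 0.2]
opening: 0.902
```

```bash
python3 go.py .469 .178 .2 -18.8;  python3 - <<'E'
from h import *
s=eyes.snapshot("scene")
q=lambda P:((proj(s,P)-[190,175]+.4)*7.5)
a=np.linspace(0,2*np.pi,73); C=lambda c,rr,z:np.c_[c[0]+rr*np.cos(a),c[1]+rr*np.sin(a),0*a+z]
P=q(np.r_[C((.469,.1778),.0285,.032),C((.469,.1778),.0285,.037)]); print(P.min(0),P.max(0))
im=cv2.resize(s["pixels"][175:250,190:290],None,fx=7.5,fy=7.5,interpolation=cv2.INTER_CUBIC); cv2.imwrite("pics/z6.png",im[:,:,::-1])
E
```

```text
clock 24.7 pos [0.4719 0.179  0.2426] yaw -18.88 q [-0.64  0.58  0.3   1.97 -0.28  0.63 -0.49] open 0.9019271596588694 F [ 0.6 -0.3  0.2] M [-0.07  0.06 -0.02]
shift mm tool [-2.2 -2.7 42.6] turn [ 0.007 -0.007 -0.001]
[191.15663541 221.17461559] [321.53594051 297.836241  ]
```

View pics/z6.png

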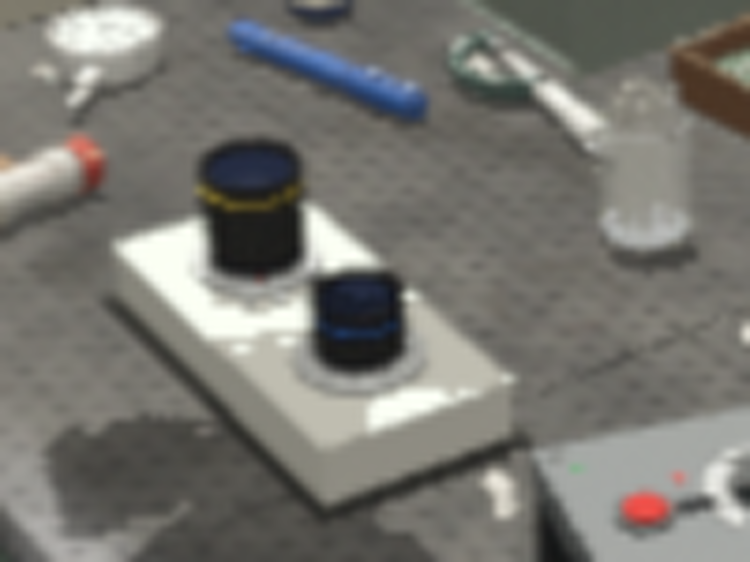

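The lens stands upright in the free seat: its flange spans about 191 to 320 with its bottom at about 296, against 191 to 322 and 298 predicted for seated flat. The button at (645,508) is still in and the arm is clear.

```bash
python3 -c "
from plant import ticket
print(ticket.finish_job())"
```

```text
the job is handed in; nothing more can be done
None
```

The lens is off the camera and standing in the rack's free seat. I handed the job in at about 25 s of the 72 s allowed; no verdict was reported.

- **Button:** I pushed it in until it latched. In the pictures it sits about 1.3 px lower than before (1.65 px expected), and it still looked in at the end. The 3 N resistance didn't show clearly while I was pressing, so the latch is judged from the picture and from the lens then turning.
- **Turn:** I turned the lens about 80° to its stop. I used a light grip for the last part, so the fingers slipped at the stop instead of forcing it.
- **Lift:** It came off freely, with only its weight on the wrist.
- **Seating:** The lens slid in over the bevel and I pressed it down to about 16 N, with the wrist height within 0.2 mm of what I expected. In the last picture the lens stands upright, and its flange matches the flat-seated projection to within about 2 crop px (roughly 1 mm).
- **Other things on the bench:** In the last close-up, which covers the rack area only, nothing looked shifted. I didn't check the rest of the bench.
- **Disagreement:** On the camera, the lens centre felt by the gripper was about 3 mm off from the pictures in y. I re-centred by feel there. At the rack the pictures and the arm agreed.

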